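# Hang the tool-rest bracket on the slotted upright

## Robot

A 7-joint arm with a two-finger parallel gripper is mounted at the origin on the work surface. World frame = base frame: x ahead of the robot, y to its left, z up, the work surface at z = 0. Lengths are in m, angles in rad, forces in N, time in s.
With the tool pointing down it reaches from about 0.425 to 0.925 m from the base axis. Payload 6.8 kg.
Tool frame: the origin (TCP) lies on the centre line of the jaws, within the pads' length; the fingertips stand ahead of it and the grasp point (between the pads) lies 11 mm behind it (r.tcp_to_tips is the z of the fingertips in the tool frame, in m); z points along the fingers, y is the line along which they close (so a half turn about z gives the same grasp; the last joint's range is limited). The gripper opens to 85 mm and grips with 20 to 120 N. Pads are 22 mm wide; open, the fingers measure 114 mm over their backs; the gripper's body (76 mm by 85 mm) begins 54 mm behind the grasp point. The pads swing forward as they close: fully open they stand 13 mm farther back than shut.
Start: joints at [1.007, 0.477, 0.022, 1.555, -0.011, 1.109, -0.083], TCP at [0.297, -0.606, 0.239] pointing down, gripper open.
Joint ranges: [-2.96, 2.96], [-0.34, 2.1], [-1.41, 1.46], [0.24, 2.44], [-1.37, 4.51], [0.17, 1.92], [-2.96, 2.96]. Speed limits (rad/s): [2.39, 2.39, 3.14, 3.14, 3.14, 3.14, 3.14].

## Interface

Orientations are given as a rotation vector (axis times angle).
In Python, from bench import r, optics gives the robot as it stands.
- The arm moves only by the shell command python3 -m creep 'ROWS' [FORCE]. ROWS is a JSON object whose one key "rows" holds a list of rows, each a list of 7 numbers: the shift along the tool's x, y, z in units of 25 mm (1.0 is 25 mm), then the turn, a rotation vector about the tool's x, y, z in units of 8 degrees (1.0 is 8 degrees), then the finger opening in mm, from 0 to 85.4. A call has 1 to 10 rows; each row is the pose to reach, as a shift and turn from the pose commanded when the call began, along the tool's axes at that moment; what a row does not reach only later rows make up. A row lasts 1/8 s, in which the tool goes at most 62.5 mm and 10.7 degrees, less where a joint would pass 70% of its speed; a pose out of reach is approached as far as the arm can. A call with a gripper value outside its range is refused whole. The fingers move at their own pace and stop on an object; FORCE is the grip in N (left out, the last holds). Time passes only in rows, so rows that repeat a pose let the fingers close. It gives the time, the measured TCP pose, the force, the opening and the grip force at its end, in the units of the state.
- r.get_obs(): the state, without advancing time (a new reading comes with each control period).
- optics.grab_frame(name): name is "side" or "top"; returns a dict with "color" (420x560x3 uint8, blue, green, red), "K" (3x3 intrinsics, pixels), "R" (3x3) and "t" (3): a world point X has camera coordinates R X + t. Camera axes: x right, y down, z forward; pixel columns grow to the right and rows downward; lengths in m; the calibration is good to about 2 mm. A picture is of the moment at which its call begins. There is no depth.
- r.hand_in(): hands the job in; it is judged then, once.
The state is a dict: "clock": time; "joints": joint angles; "qvel": joint speeds; "tau": joint torques, N m; "tcp_pos": TCP position; "orientation": TCP orientation; "contact_force": force on the tool from outside, world axes, zero at the start; "moment": the same for the moment, N m; "grip_width": finger opening in m; "gripper_force": force on a finger pad.
Only numpy, scipy, OpenCV 4.12 (cv2) and the standard library are available. Lean on these libraries where they do the work, as an engineer would, in place of code of your own. Each camera call takes 0.05 s, during which the arm holds its last target. There are 200 camera calls.

## Task

Hang the loose steel tool-rest bracket on the slotted upright: put both of its hooks into the two slots, then press it down until it is fully home and the spring latch snaps out over its wings, and let go. Go by feel and do not force it (25 N by hand is plenty, more than 30 N is too much), and leave the hammer, the jar and the offcut where they are.

Things in the scene. Friction and masses are not known exactly. Their poses are not given: they have to be found in the camera images.
- bracket: Loose dark steel tool-rest bracket, about 0.4 kg, standing on its ledge. Origin: on its back face's plane, mid width, at the ledge's underside; +x points out of the back face as the hooks do, z up. Ledge plate x -140 to -8 mm, 70 wide, z 0 to 8, lip at the free end to z 18. Back plate x -8 to 0, 20 wide, z 0 to 104.
- post: Fixed wooden post, 215 mm tall, on a base 160 wide, 130 deep, 18 mm high, carrying the bright steel slotted upright (60 mm wide) on its -x side. Origin: underside of the base, mid width; z up. The slotted face looks along -x, in the plane x = -30 mm. Behind its 4 mm web it is hollow, 40 mm deep.
- seat (a point): Point on the slotted face (axes as the post) where the bracket's origin lies, axes parallel, when locked, if the upright were on its marks. The upright was screwed on by eye: it sits up to 12 mm higher or lower, differently each time and not measured, but stays put in use; find it by feel or eye. The bracket must end at that true height.
- latch (a joint): Spring latch in the upright, m: 0 out, 0.009 fully in. Two dark wedge noses 17 mm either side of the middle stand 6 mm out of the face, sloping on top, flat below, 106 to 117 mm above the true seat. The wings push it in on the way down (some 5 to 15 N of push); it snaps back to 0 about 1.5 mm above them when the bracket is home.
- hammer: Bystander: claw hammer lying on the bench, about 300 mm long. Leave alone.
- glue: Bystander: white jar, 60 mm across, 100 mm tall, origin under its centre. Leave alone.
- offcut: Bystander: wooden offcut 90 x 60 x 28 mm, origin under its centre. Leave alone.
- rib (a point): Middle of the top edge of the bracket's rib, the part to grip from above: 10 mm thick across y, 42 mm high above the ledge (z 8 to 50 of the bracket), x -126 to -8 mm of the bracket. The point is at x -65 mm, z 50 mm of the bracket, close to its centre of mass. Axes as the bracket.
- hook (a point): Lowest tip of the bracket's lower hook (bracket x 10.5, y 0, z 17 mm). Two like hooks, 6 mm wide, the upper 50 mm higher, each a neck 10 mm high (lower neck z 35 to 45) sticking out of the back face, then behind a 5.5 mm gap a tongue (x 5.5 to 10.5) hanging 18 mm below the neck's underside.
- wings (a point): Underside of the bracket's wings at the back face (bracket z 99 mm): the top 5 mm of the back plate is 50 mm wide, so that a wing sticks out 15 mm on either side.
- slot (a point): Marked place (true one up to 12 mm higher or lower) of the lower slot's lower edge, mid width, on the face. Two slots 11 mm wide, 31 mm high, the upper 50 mm higher. The hooks enter with the bracket 18 to 21 mm above its true seat; it then goes down till both necks rest on the slots' lower edges.
Not all that is in view belongs to the job. Of the things that look like the post, take the one that is farthest to the robot's right at the start.

How it is judged:
By the outcome, as a careful person would: the job done as asked, in the order asked, and still so for the second after the job is handed in, with the robot touching nothing.
It also fails if it takes over 58 s, if anything falls off the work surface, if the arm or the gripper's body presses on something with over 40 N, if the wrist force passes 120 N, or if a joint passes its speed limit or range.

## Working session

There is one attempt and no reset: what is moved stays moved. The work goes in short steps, Python scripts to look and compute and a shell command to move; the robot and the scene stay as the last step left them, time stands still between calls to the robot, and variables do not carry over. Pictures are saved under pics/ and viewed, at most 10 in all, crops included, and the job is handed in when it is done.

```bash
mkdir -p pics; python3 - <<'E'
from bench import r, optics
import cv2
for n in("side","top"):
    f=optics.grab_frame(n); cv2.imwrite(f"pics/{n}0.png",cv2.resize(f["color"],(800,600),interpolation=cv2.INTER_CUBIC))
    import numpy as np
    print(n,np.round(f["K"],1).tolist(),np.round(-f["R"].T@f["t"],3),np.round(f["R"],3).tolist())
print(r.get_obs(),r.tcp_to_tips)
E
```

```text
side [[386.6, 0.0, 279.0], [0.0, 386.6, 207.0], [0.0, 0.0, 1.0]] [-0.012  0.618  0.512] [[-0.724, -0.689, -0.023], [-0.306, 0.351, -0.885], [0.618, -0.634, -0.465]]
top [[505.0, 0.0, 274.5], [0.0, 505.0, 197.2], [0.0, 0.0, 1.0]] [0.315 0.069 1.111] [[0.023, -0.999, 0.04], [-0.982, -0.03, -0.184], [0.185, -0.035, -0.982]]
{'clock': 0.1, 'joints': array([ 1.00687718,  0.47770894,  0.02232408,  1.55632349, -0.01151783,
        1.10929313, -0.08307173]), 'qvel': array([-0.00076301, -0.00260481, -0.00146838, -0.00364183, -0.00192355,
       -0.00011397, -0.00115086]), 'tau': array([ 5.28838325e-03, -5.97760856e+01,  1.61428783e+00, -2.81954080e+01,
        1.28572300e-02,  5.07191449e-03, -2.71413518e-05]), 'tcp_pos': array([ 0.29691849, -0.60562594,  0.23844054]), 'orientation': array([-3.05883251e+00, -7.09555900e-01,  7.08507269e-04]), 'contact_force': array([-0.40693077, -0.39620752,  0.31698549]), 'moment': array([-0.01445386, -0.00783346,  0.01814074]), 'gripper_force': 0.0, 'grip_width': 0.0854041109030073} 0.008
```

View pics/side0.png

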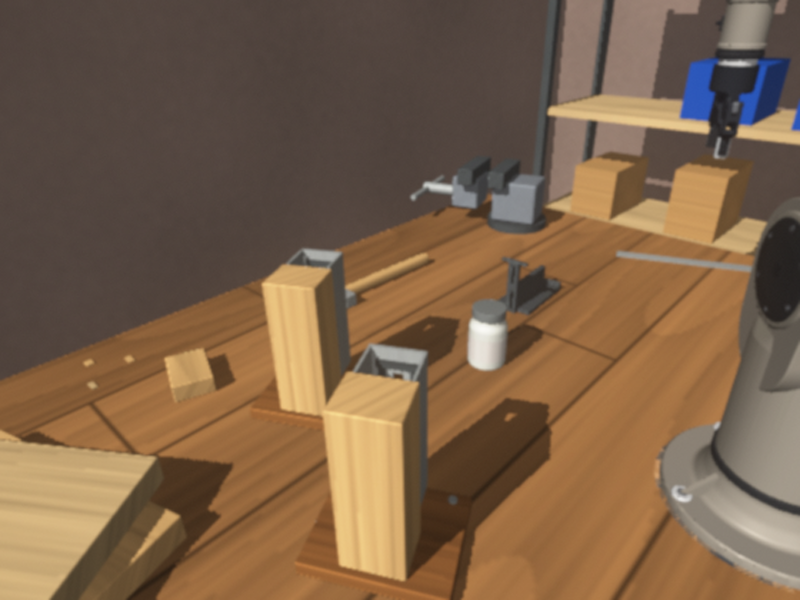

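View pics/top0.png

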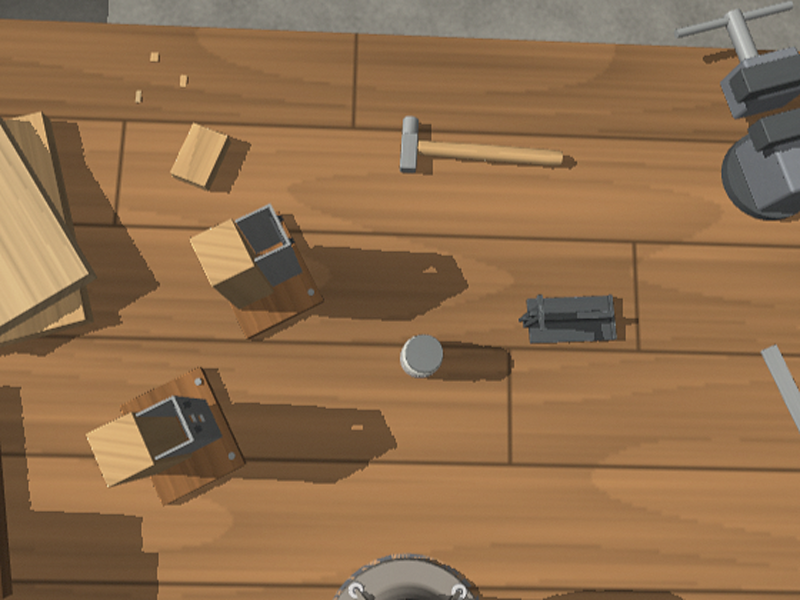

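The side view shows two posts, the bracket at (530,285) and the jar at (487,335). In the top view the post farthest to the robot's right is the one around (255,265), and the bracket is at (570,318) with its hooks to the left. I'll enlarge these.

```bash
python3 - <<'E'
from bench import r, optics
import cv2,numpy as np
f=optics.grab_frame("top")["color"]; g=optics.grab_frame("side")["color"]
# native crops
a=f[135:245,125:235]; b=f[190:255,355:455]; c=g[165:300,170:255]
def rs(i,s): return cv2.resize(i,None,fx=s,fy=s,interpolation=cv2.INTER_CUBIC)
cv2.imwrite("pics/a.png",rs(a,5)); 
cv2.imwrite("pics/b.png",rs(b,8))
E
```

```text
(no output)
```

View pics/a.png

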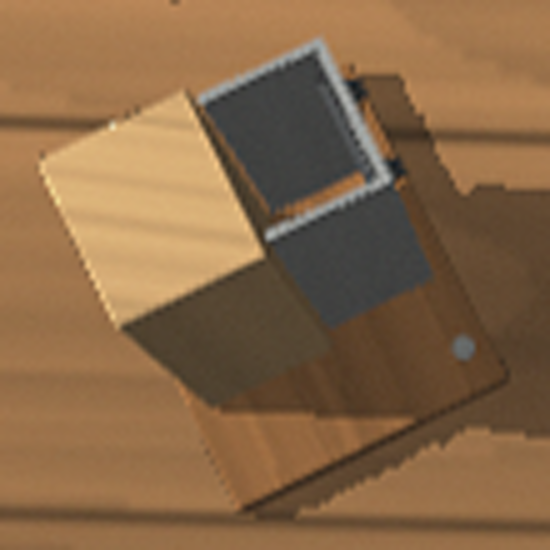

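View pics/b.png

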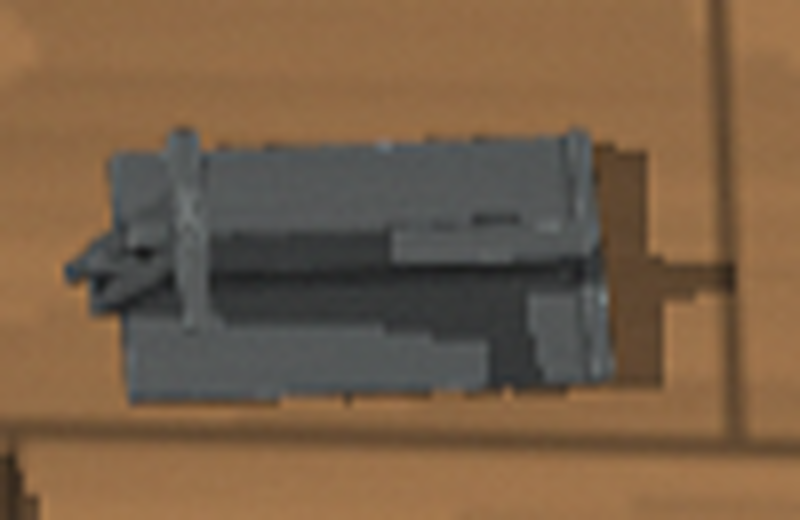

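Crop a shows the post: wood top corners at (183,90), (40,158), (120,327), (267,258). The upright's face edge runs (320,38) to (392,187), with the noses at (357,88) and (398,166). The base front corner is (505,380). Crop b shows the bracket's ledge corners at (112,155) and (130,395), the wing bar from (183,130) to (195,325), and the lip end from (578,130) to (605,382).

```bash
cat > h.py <<'E'
from bench import r, optics
import cv2,numpy as np
np.set_printoptions(precision=4,suppress=True)
from scipy.spatial.transform import Rotation as Ro
def px(f,u,v,z):
    d=f["R"].T@np.linalg.solve(f["K"],[u,v,1.]); c=-f["R"].T@f["t"]
    return c+d*(z-c[2])/d[2]
def proj(f,X):
    p=f["K"]@(f["R"]@np.asarray(X)+f["t"]); return p[:2]/p[2]
E
python3 - <<'E'
from h import *
f=optics.grab_frame("top"); g=optics.grab_frame("side")
A=lambda u,v,z:px(f,125+u/5-.4,135+v/5-.4,z)
B=lambda u,v,z:px(f,355+u/8-.4,190+v/8-.4,z)
S=lambda u,v,z:px(g,u*.7,v*.7,z)
w=[A(*p,.215) for p in((183,90),(40,158),(120,327),(267,258))]
print("wood",w,np.linalg.norm(w[0]-w[3]),np.linalg.norm(w[0]-w[1]))
print("wood side",[S(*p,.215) for p in((325,295),(264,285),(298,267),(340,270))])
for z in(.2,.21,.22,.23):
    e=[A(320,38,z),A(392,187,z),A(200,100,z),A(265,237,z)];print(z,e[0],e[1],np.linalg.norm(e[0]-e[1]),np.linalg.norm(e[1]-e[3]))
b=[A(*p,.018) for p in((400,75),(507,375),(243,506))];print("base",b,np.linalg.norm(b[0]-b[1]),np.linalg.norm(b[2]-b[1]))
for n,p in(("ledge",[(112,155,.008),(130,390,.008),(130,402,0)]),("lip",[(583,130,.018),(607,380,.018)]),("wing",[(183,130,.104),(195,325,.104)])):
    q=[B(*i) for i in p];d=q[1]-q[0];print(n,q,np.linalg.norm(d[:2]),np.degrees(np.arctan2(d[1],d[0])))
E
```

```text
wood [array([0.56  , 0.2454, 0.215 ]), array([0.5329, 0.2949, 0.215 ]), array([0.4718, 0.2621, 0.215 ]), array([0.4986, 0.2114, 0.215 ])] 0.07017117870452648 0.05650037148222067
wood side [array([0.4482, 0.2684, 0.215 ]), array([0.5248, 0.3006, 0.215 ]), array([0.5355, 0.2411, 0.215 ]), array([0.4871, 0.2114, 0.215 ])]
0.2 [0.5858 0.1991 0.2   ] [0.5298 0.1696 0.2   ] 0.06329146296994957 0.049698904888954086
0.21 [0.5829 0.1976 0.21  ] [0.5275 0.1685 0.21  ] 0.06259651668174761 0.04915320618237361
0.22 [0.5799 0.1962 0.22  ] [0.5251 0.1674 0.22  ] 0.06190157039354554 0.04860750747579309
0.23 [0.5769 0.1948 0.23  ] [0.5227 0.1663 0.23  ] 0.06120662410534339 0.048061808769212684
base [array([0.624 , 0.1887, 0.018 ]), array([0.4901, 0.1356, 0.018 ]), array([0.4296, 0.2466, 0.018 ])] 0.14410565074518086 0.12644447813435933
ledge [array([ 0.5025, -0.1807,  0.008 ]), array([ 0.4369, -0.185 ,  0.008 ]), array([ 0.4345, -0.1868,  0.    ])] 0.06570083008026323 -176.28349055880747
lip [array([ 0.5117, -0.3105,  0.018 ]), array([ 0.4422, -0.3148,  0.018 ])] 0.06969929410397595 -176.41134561326996
wing [array([ 0.4932, -0.1773,  0.104 ]), array([ 0.4433, -0.1796,  0.104 ])] 0.049987011413550594 -177.3315617590606
```

```bash
cat >> h.py <<'E'
def to(p,dyaw=0):
    """rows units to world TCP p with world-yaw change (deg), tool kept vertical"""
    o=r.get_obs(); R=Ro.from_rotvec(o["orientation"])
    t=Ro.from_euler("z",dyaw,degrees=True)*R
    y=t.as_matrix()[:,1]; T=np.column_stack([np.cross(y*[1,1,0],[0,0,-1]),y*[1,1,0],[0,0,-1]]); T[:,:2]/=np.linalg.norm(T[:,0])
    print("units",R.inv().apply(np.array(p)-o["tcp_pos"])/.025,np.degrees((R.inv()*Ro.from_matrix(T)).as_rotvec())/8,"toolx,y ang",[np.degrees(np.arctan2(*R.as_matrix()[[1,0],i])) for i in(0,1)])
E
python3 - <<'E'
from h import *
f=optics.grab_frame("top")
A=lambda u,v,z:px(f,125+u/5-.4,135+v/5-.4,z)
t=np.array([.8796,.4756,0]);n=np.array([.4756,-.8796,0])
for z in(.16,.17,.18,.19,.2,.21): m=A(356,112.5,z);q=A(377.5,127,z);print(z,"edge",m@t,m@n,"nose",q@t,q@n, np.linalg.norm(A(357,88,z)-A(398,166,z)))
to([.4725,-.2417,.11],67.3)
E
```

```text
0.16 edge 0.589948130109888 0.10376805787587756 nose 0.5810436618622513 0.10867867424792697 0.03508677684353498
0.17 edge 0.5870064842413464 0.1036133684114781 nose 0.5781956743902578 0.10847233425901802 0.034717729398160695
0.18 edge 0.5840648383728049 0.10345867894707875 nose 0.5753476869182642 0.10826599427010909 0.034348681952786515
0.19 edge 0.5811231925042633 0.1033039894826794 nose 0.5724996994462707 0.10805965428120018 0.03397963450741222
0.2 edge 0.5781815466357215 0.10314930001827995 nose 0.5696517119742771 0.10785331429229125 0.03361058706203805
0.21 edge 0.5752399007671799 0.10299461055388062 nose 0.5668037245022837 0.10764697430338235 0.03324153961666377
units [12.7145 -9.9937  5.1677] [-0.0021 -0.0013 -8.4125] toolx,y ang [np.float64(26.11575147290843), np.float64(-63.884248683506456)]
```

```bash
python3 -m creep '{"rows":[[1.5,-1.2,0.3,0,0,-1.0,50],[3,-2.4,0.9,0,0,-2.0,50],[4.6,-3.6,1.6,0,0,-3.0,50],[6.2,-4.9,2.3,0,0,-4.1,50],[7.8,-6.1,3,0,0,-5.2,50],[9.4,-7.4,3.7,0,0,-6.3,50],[11,-8.6,4.4,0,0,-7.4,50],[12.2,-9.6,4.9,0,0,-8.2,50],[12.72,-10,5.17,0,0,-8.41,50],[12.72,-10,5.17,0,0,-8.41,50]]}' 100; python3 - <<'E'
from h import *
to([.4725,-.2417,.029])
f=optics.grab_frame("top")["color"][150:300,330:530]
cv2.imwrite("pics/c.png",cv2.resize(f,None,fx=4,fy=4,interpolation=cv2.INTER_CUBIC))
E
```

```text
clock: 1.6
tcp_pos: [0.4728, -0.2413, 0.1098]
orientation: [-2.154, -2.286, 0.0]
contact_force: [-0.2, -0.3, 0.2]
grip_width: 0.05
gripper_force: 0.0
units [-0.0161 -0.0098  3.2337] [-0.0036 -0.0017 -0.    ] toolx,y ang [np.float64(93.40946479233351), np.float64(3.409471589972691)]
```

View pics/c.png

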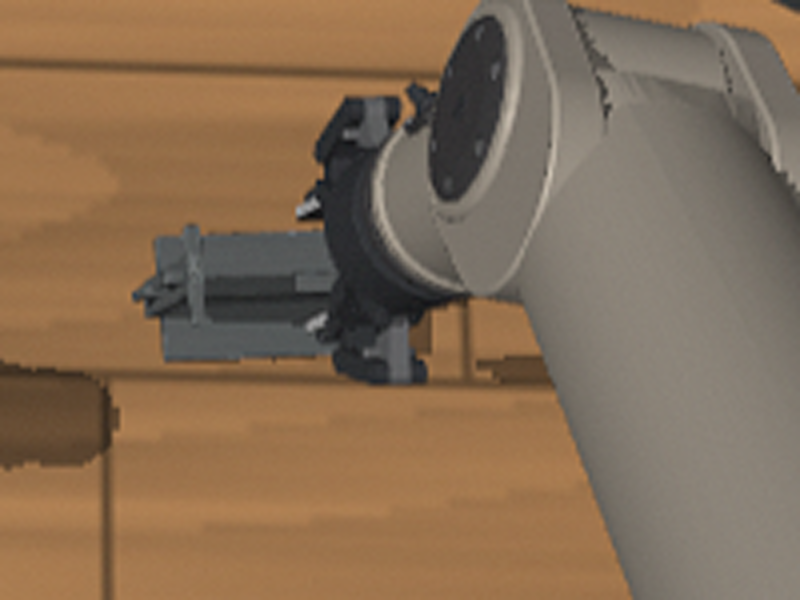

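The fingertips at (310,210) and (318,322) straddle the rib, so I descend and grip.

```bash
python3 -m creep '{"rows":[[0,0,0.8,0,0,0,50],[0,0,1.6,0,0,0,50],[0,0,2.4,0,0,0,50],[0,0,3,0,0,0,50],[0,0,3.23,0,0,0,50],[0,0,3.23,0,0,0,30],[0,0,3.23,0,0,0,20]]}' 100 &&  python3 -m creep '{"rows":[[0,0,0,0,0,0,12],[0,0,0,0,0,0,6],[0,0,0,0,0,0,4],[0,0,0,0,0,0,4],[0,0,0,0,0,0,4],[0,0,0,0,0,0,4]]}' 100; python3 -c "
from h import *
o=r.get_obs();print(o['moment'])"
```

```text
clock: 2.52
tcp_pos: [0.4731, -0.242, 0.0299]
orientation: [2.154, 2.285, 0.0]
contact_force: [0.7, -0.2, -0.2]
grip_width: 0.0199
gripper_force: 0.0
clock: 3.28
tcp_pos: [0.4732, -0.2418, 0.0301]
orientation: [2.153, 2.286, 0.0]
contact_force: [0.0, 0.2, 5.1]
grip_width: 0.0087
gripper_force: 97.9
[0.0855 0.2079 0.0959]
```

```bash
python3 -m creep '{"rows":[[0,0,-0.5,0,0,0,4],[0,0,-1.5,0,0,0,4],[0,0,-3,0,0,0,4],[0,0,-4.5,0,0,0,4],[0,0,-6,0,0,0,4],[0,0,-7,0,0,0,4],[0,0,-7.4,0,0,0,4],[0,0,-7.4,0,0,0,4]]}' 100; python3 - <<'E'
from h import *
o=r.get_obs();print(o["moment"])
to([.6019,.0958,.215],25.0)
E
```

```text
clock: 4.28
tcp_pos: [0.4723, -0.2416, 0.2143]
orientation: [2.155, 2.286, -0.0]
contact_force: [0.5, -0.6, -5.4]
grip_width: 0.0085
gripper_force: 98.0
[-0.0721  0.0179 -0.0619]
units [13.1661  5.9712 -0.0284] [-0.      0.0014 -3.125 ] toolx,y ang [np.float64(93.38803785680537), np.float64(3.3880383060778394)]
```

```bash
python3 -m creep '{"rows":[[1.2,0.5,0,0,0,-0.3,4],[2.7,1.2,0,0,0,-0.6,4],[4.4,2.0,0,0,0,-1.0,4],[6.1,2.8,0,0,0,-1.4,4],[7.8,3.6,0,0,0,-1.85,4],[9.5,4.3,0,0,0,-2.25,4],[11,5.0,0,0,0,-2.6,4],[12.2,5.5,0,0,0,-2.9,4],[13,5.9,0,0,0,-3.1,4],[13.17,5.97,0,0,0,-3.125,4]]}' 100;python3 -m creep '{"rows":[[0,0,0.5,0,0,0,4],[0,0,1.2,0,0,0,4],[0,0,2,0,0,0,4],[0,0,2.6,0,0,0,4],[0,0,2.8,0,0,0,4],[0,0,2.8,0,0,0,4]]}' 100; python3 - <<'E'
from h import *
f=optics.grab_frame("top"); a=f["color"][120:245,110:260]
cv2.imwrite("pics/d.png",cv2.resize(a,None,fx=5,fy=5,interpolation=cv2.INTER_CUBIC))
g=optics.grab_frame("side")["color"]
cv2.imwrite("pics/e.png",cv2.resize(g[120:290,150:350],None,fx=4,fy=4,interpolation=cv2.INTER_CUBIC)[:600])
to([.6019,.0958,.145])
E
```

```text
clock: 5.52
tcp_pos: [0.6019, 0.0971, 0.2132]
orientation: [-1.605, -2.698, 0.001]
contact_force: [-0.1, -0.6, -4.4]
grip_width: 0.0082
gripper_force: 97.9
clock: 6.28
tcp_pos: [0.6021, 0.0959, 0.1441]
orientation: [-1.609, -2.698, 0.0]
contact_force: [0.0, -0.2, -3.6]
grip_width: 0.0083
gripper_force: 98.0
units [ 0.0029 -0.0323 -0.0029] [ 0.0086  0.0022 -0.    ] toolx,y ang [np.float64(118.39954639315117), np.float64(28.39956717633421)]
```

View pics/d.png

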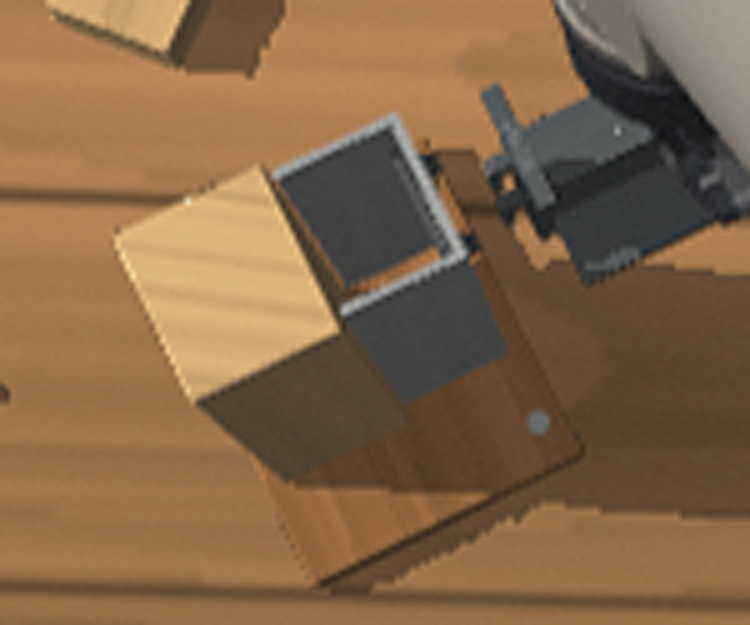

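View pics/e.png

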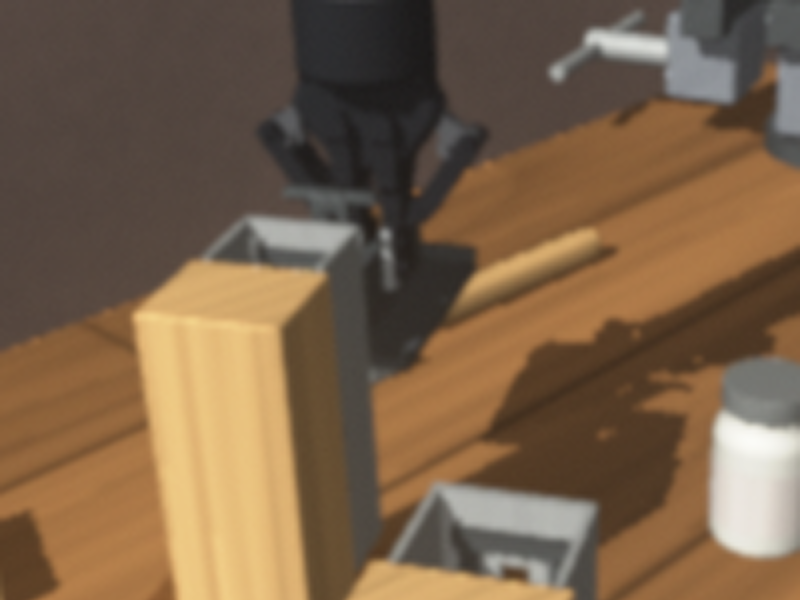

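View d shows the wing bar from (490,95) to (545,203), the upright's top edge from (397,117) to (466,252), the noses at (430,163) and (473,243), and the wood front edge from (262,167) to (340,330). In view e the gripper is held clear in front of the face.

```bash
python3 - <<'E'
from h import *
f=optics.grab_frame("top"); 
A=lambda u,v,z:px(f,110+u/5-.4,120+v/5-.4,z)
t=np.array([.8796,.4756,0]);n=np.array([.4756,-.8796,0])
def sh(nm,a,b,z):
    a,b=A(*a,z),A(*b,z);m=(a+b)/2;d=b-a;print(nm,z,"lat %.4f n %.4f len %.4f ang %.1f"%(m@t,m@n,np.linalg.norm(d),np.degrees(np.arctan2(-d[1],-d[0]))))
sh("wing",(490,95),(545,203),.219)
sh("wood",(262,167),(340,330),.215);sh("woodback",(115,235),(197,403),.215)
for z in(.205,.21,.215): sh("upr",(397,117),(466,252),z);sh("uprback",(272,178),(342,312),z)
for z in(.175,.18,.185): sh("nose",(430,163),(473,243),z)
o=r.get_obs()["tcp_pos"];print(o@t,o@n)
E
```

```text
wing 0.219 lat 0.5718 n 0.1371 len 0.0456 ang 28.6
wood 0.215 lat 0.5742 n 0.0512 len 0.0675 ang 28.0
woodback 0.215 lat 0.5737 n -0.0060 len 0.0693 ang 28.9
upr 0.205 lat 0.5778 n 0.1037 len 0.0577 ang 29.0
uprback 0.205 lat 0.5773 n 0.0533 len 0.0571 ang 29.9
upr 0.21 lat 0.5763 n 0.1036 len 0.0573 ang 29.0
uprback 0.21 lat 0.5758 n 0.0535 len 0.0568 ang 29.9
upr 0.215 lat 0.5748 n 0.1036 len 0.0570 ang 29.0
uprback 0.215 lat 0.5744 n 0.0537 len 0.0565 ang 29.9
nose 0.175 lat 0.5766 n 0.1079 len 0.0356 ang 30.1
nose 0.18 lat 0.5752 n 0.1078 len 0.0354 ang 30.1
nose 0.185 lat 0.5738 n 0.1077 len 0.0352 ang 30.1
0.5758430021525752 0.20208655635638972
```

```bash
python3 -m creep '{"rows":[[0.3,0.05,0.3,0,0,0,4],[0.55,0.05,0.3,0,0,0,4],[0.6,0.05,0.3,0,0,0,4],[0.64,0.05,0.3,0,0,0,4],[0.68,0.05,0.3,0,0,0,4],[0.72,0.05,0.3,0,0,0,4]]}' 100
```

```text
clock: 7.18
tcp_pos: [0.5947, 0.1121, 0.1369]
orientation: [1.609, 2.698, -0.0]
contact_force: [0.6, 0.3, -4.3]
grip_width: 0.0086
gripper_force: 98.0
```

```bash
python3 -m creep '{"rows":[[0.04,0,0,0,0,0,4],[0.08,0,0,0,0,0,4],[0.08,0,0,0,0,0,4]]}' 100
```

```text
clock: 7.55
tcp_pos: [0.5939, 0.1137, 0.1368]
orientation: [1.609, 2.698, -0.0]
contact_force: [1.0, -1.2, -4.1]
grip_width: 0.0086
gripper_force: 98.0
```

```bash
python3 -m creep '{"rows":[[0.03,0,0,0,0,0,4],[0.06,0,0,0,0,0,4],[0.06,0,0,0,0,0,4]]}' 100
```

```text
clock: 7.92
tcp_pos: [0.5938, 0.1136, 0.1368]
orientation: [1.61, 2.696, -0.002]
contact_force: [2.2, -5.8, -4.6]
grip_width: 0.0078
gripper_force: 97.9
```

```bash
python3 -m creep '{"rows":[[0.02,0,0.05,0,0,0,4],[0.02,0,0.1,0,0,0,4],[0.02,0,0.15,0,0,0,4],[0.02,0,0.2,0,0,0,4],[0.02,0,0.24,0,0,0,4]]}' 100
```

```text
clock: 8.55
tcp_pos: [0.5943, 0.114, 0.1315]
orientation: [1.61, 2.694, -0.0]
contact_force: [2.8, -6.6, -1.2]
grip_width: 0.0083
gripper_force: 98.4
```

```bash
python3 -m creep '{"rows":[[0,0,0.05,0,0,0,4],[0,0,0.1,0,0,0,4],[0,0,0.1,0,0,0,4]]}' 100
```

```text
clock: 8.93
tcp_pos: [0.5943, 0.114, 0.1289]
orientation: [1.61, 2.694, -0.0]
contact_force: [3.0, -6.6, -2.1]
grip_width: 0.0082
gripper_force: 98.4
```

```bash
python3 -m creep '{"rows":[[0,0,0.04,0,0,0,4],[0,0,0.08,0,0,0,4],[0,0,0.08,0,0,0,4]]}' 100
```

```text
clock: 9.3
tcp_pos: [0.5943, 0.114, 0.1269]
orientation: [1.61, 2.694, -0.0]
contact_force: [3.1, -5.9, -1.9]
grip_width: 0.0083
gripper_force: 98.4
```

```bash
python3 -m creep '{"rows":[[0,0,0.04,0,0,0,4],[0,0,0.08,0,0,0,4],[0,0,0.08,0,0,0,4]]}' 100
```

```text
clock: 9.68
tcp_pos: [0.5943, 0.1141, 0.125]
orientation: [1.61, 2.694, 0.0]
contact_force: [3.1, -5.8, -2.2]
grip_width: 0.0083
gripper_force: 98.4
```

```bash
python3 -m creep '{"rows":[[0,0,0.04,0,0,0,4],[0,0,0.08,0,0,0,4],[0,0,0.08,0,0,0,4]]}' 100
```

```text
clock: 10.05
tcp_pos: [0.5942, 0.1142, 0.1229]
orientation: [1.61, 2.695, 0.0]
contact_force: [3.2, -5.5, -2.5]
grip_width: 0.0085
gripper_force: 98.4
```

```bash
python3 -m creep '{"rows":[[0,0,0.04,0,0,0,4],[0,0,0.08,0,0,0,4],[0,0,0.08,0,0,0,4]]}' 100
```

```text
clock: 10.42
tcp_pos: [0.5922, 0.1166, 0.1201]
orientation: [-1.607, -2.698, -0.0]
contact_force: [0.0, 0.5, -3.6]
grip_width: 0.0084
gripper_force: 97.9
```

Both hooks slipped in at TCP z ≈ 0.120. I now advance until the back face touches.

```bash
python3 -m creep '{"rows":[[0.04,0,0,0,0,0,4],[0.08,0,0,0,0,0,4],[0.12,0,0,0,0,0,4],[0.16,0,0,0,0,0,4],[0.16,0,0,0,0,0,4]]}' 100
```

```text
clock: 11.05
tcp_pos: [0.5908, 0.1195, 0.1203]
orientation: [-1.608, -2.699, -0.0]
contact_force: [0.8, -0.5, -4.4]
grip_width: 0.0082
gripper_force: 97.9
```

```bash
python3 -m creep '{"rows":[[0.04,0,0,0,0,0,4],[0.08,0,0,0,0,0,4],[0.1,0,0,0,0,0,4],[0.1,0,0,0,0,0,4]]}' 100
```

```text
clock: 11.55
tcp_pos: [0.5897, 0.1216, 0.1203]
orientation: [1.609, 2.698, 0.0]
contact_force: [-0.1, 0.2, -3.9]
grip_width: 0.0082
gripper_force: 97.9
```

```bash
python3 -m creep '{"rows":[[0.04,0,0,0,0,0,4],[0.08,0,0,0,0,0,4],[0.08,0,0,0,0,0,4]]}' 100
```

```text
clock: 11.92
tcp_pos: [0.5889, 0.1229, 0.1203]
orientation: [1.609, 2.698, -0.0]
contact_force: [1.2, -1.7, -4.9]
grip_width: 0.0086
gripper_force: 97.9
```

```bash
python3 -m creep '{"rows":[[-0.02,0,0.04,0,0,0,4],[-0.02,0,0.08,0,0,0,4],[-0.02,0,0.12,0,0,0,4],[-0.02,0,0.16,0,0,0,4],[-0.02,0,0.16,0,0,0,4]]}' 100
```

```text
clock: 12.55
tcp_pos: [0.589, 0.1228, 0.1163]
orientation: [1.609, 2.698, 0.0]
contact_force: [0.2, -1.2, -3.9]
grip_width: 0.0084
gripper_force: 98.1
```

```bash
python3 -m creep '{"rows":[[0,0,0.04,0,0,0,4],[0,0,0.08,0,0,0,4],[0,0,0.12,0,0,0,4],[0,0,0.12,0,0,0,4]]}' 100
```

```text
clock: 13.05
tcp_pos: [0.5891, 0.1227, 0.1133]
orientation: [1.609, 2.698, -0.0]
contact_force: [1.6, -1.5, -3.2]
grip_width: 0.0087
gripper_force: 98.2
```

```bash
python3 -m creep '{"rows":[[0,0,0.04,0,0,0,4],[0,0,0.08,0,0,0,4],[0,0,0.12,0,0,0,4],[0,0,0.12,0,0,0,4]]}' 100
```

```text
clock: 13.55
tcp_pos: [0.5891, 0.1227, 0.1103]
orientation: [1.609, 2.698, -0.0]
contact_force: [1.6, -1.6, -2.6]
grip_width: 0.0085
gripper_force: 98.4
```

```bash
python3 -m creep '{"rows":[[0,0,0.04,0,0,0,4],[0,0,0.08,0,0,0,4],[0,0,0.12,0,0,0,4],[0,0,0.12,0,0,0,4]]}' 100
```

```text
clock: 14.05
tcp_pos: [0.5886, 0.1226, 0.1068]
orientation: [-1.609, -2.698, 0.001]
contact_force: [0.7, -2.4, -4.3]
grip_width: 0.0085
gripper_force: 97.9
```

```bash
python3 -m creep '{"rows":[[0,0,0.04,0,0,0,4],[0,0,0.08,0,0,0,4],[0,0,0.12,0,0,0,4],[0,0,0.12,0,0,0,4]]}' 100
```

```text
clock: 14.55
tcp_pos: [0.5889, 0.1228, 0.1041]
orientation: [-1.609, -2.698, 0.0]
contact_force: [1.4, -2.2, -4.9]
grip_width: 0.0081
gripper_force: 97.9
```

```bash
python3 -m creep '{"rows":[[0,0,0.04,0,0,0,4],[0,0,0.08,0,0,0,4],[0,0,0.08,0,0,0,4]]}' 100
```

```text
clock: 14.92
tcp_pos: [0.589, 0.123, 0.1022]
orientation: [1.608, 2.699, 0.0]
contact_force: [2.1, -3.3, -3.8]
grip_width: 0.0084
gripper_force: 98.1
```

```bash
python3 -m creep '{"rows":[[0,0,0.04,0,0,0,4],[0,0,0.08,0,0,0,4],[0,0,0.08,0,0,0,4]]}' 100
```

```text
clock: 15.3
tcp_pos: [0.5891, 0.1229, 0.1006]
orientation: [1.609, 2.698, 0.0]
contact_force: [0.4, -4.3, -0.2]
grip_width: 0.0079
gripper_force: 98.9
```

```bash
python3 - <<'E'
from h import *
f=optics.grab_frame("top")["color"][125:225,130:265]
g=optics.grab_frame("side")["color"][160:260,160:295]
cv2.imwrite("pics/g.png",np.vstack([cv2.resize(i,(405,300),interpolation=cv2.INTER_CUBIC) for i in(f,g)]) if 0 else cv2.resize(f,(800,592),interpolation=cv2.INTER_CUBIC))
print(r.get_obs()["moment"])
E
```

```text
[-0.4882 -0.0177 -0.0021]
```

View pics/g.png

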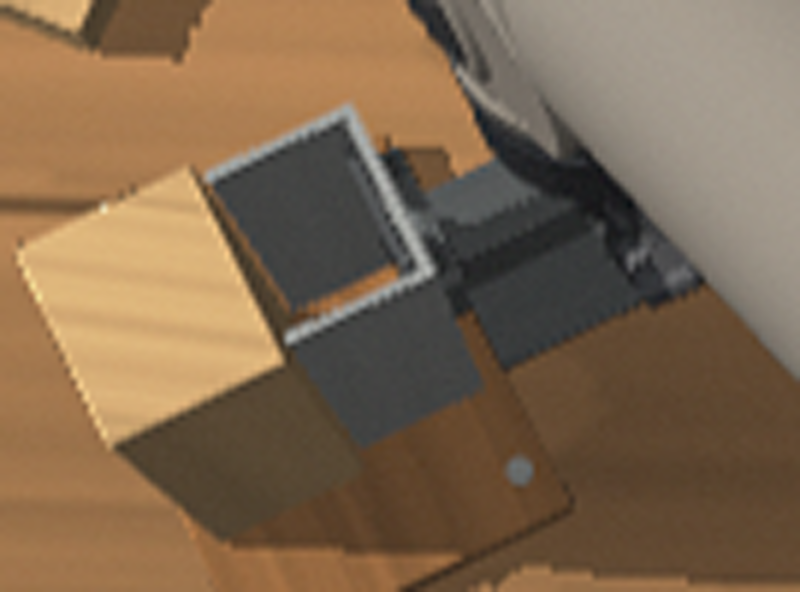

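The picture shows the wings at about (410,190)–(465,300), against the upright's face beside the noses. Resistance is beginning, so I keep pressing gently.

```bash
python3 -m creep '{"rows":[[0,0,0.03,0,0,0,4],[0,0,0.06,0,0,0,4],[0,0,0.06,0,0,0,4]]}' 100
```

```text
clock: 15.78
tcp_pos: [0.5895, 0.1229, 0.1001]
orientation: [1.608, 2.697, 0.001]
contact_force: [-1.6, -4.8, 9.0]
grip_width: 0.0081
gripper_force: 100.1
```

```bash
python3 -m creep '{"rows":[[0,0,0.03,0,0,0,4],[0,0,0.06,0,0,0,4],[0,0,0.06,0,0,0,4]]}' 100
```

```text
clock: 16.15
tcp_pos: [0.5898, 0.1229, 0.0996]
orientation: [1.608, 2.697, 0.001]
contact_force: [-2.5, -6.1, 16.5]
grip_width: 0.0085
gripper_force: 101.5
```

```bash
python3 - <<'E'
from h import *
f=optics.grab_frame("top"); 
t=np.array([.8796,.4756,0]);n=np.array([.4756,-.8796,0])
u0,v0,s=180,135,14
im=cv2.resize(f["color"][v0:v0+42,u0:u0+55],None,fx=s,fy=s,interpolation=cv2.INTER_CUBIC)
im=cv2.convertScaleAbs(im,alpha=1.8,beta=10)
cv2.imwrite("pics/i.png",im)
P=lambda l,nn,z:((proj(f,l*t+nn*n+[0,0,z])-[u0,v0]+.5)*s).round()
F=.1720-.068+.0; L=.5770
print("face n",F, "obs",r.get_obs()["contact_force"])
for k in(17,-17,25,-25):
  for z in(.1745,.1765,.1875): print(k,z,P(L+k/1e3,F,z),P(L+k/1e3,F+.006,z))
E
```

```text
face n 0.10399999999999998 obs [-3.2512 -6.8842 17.3235]
17 0.1745 [205. 262.] [245. 243.]
17 0.1765 [203. 258.] [243. 239.]
17 0.1875 [194. 236.] [234. 217.]
-17 0.1745 [313. 480.] [353. 461.]
-17 0.1765 [312. 476.] [352. 457.]
-17 0.1875 [303. 457.] [344. 437.]
25 0.1745 [180. 212.] [220. 193.]
25 0.1765 [178. 208.] [218. 189.]
25 0.1875 [168. 185.] [209. 166.]
-25 0.1745 [339. 531.] [379. 512.]
-25 0.1765 [337. 528.] [378. 508.]
-25 0.1875 [329. 509.] [370. 489.]
```

View pics/i.png

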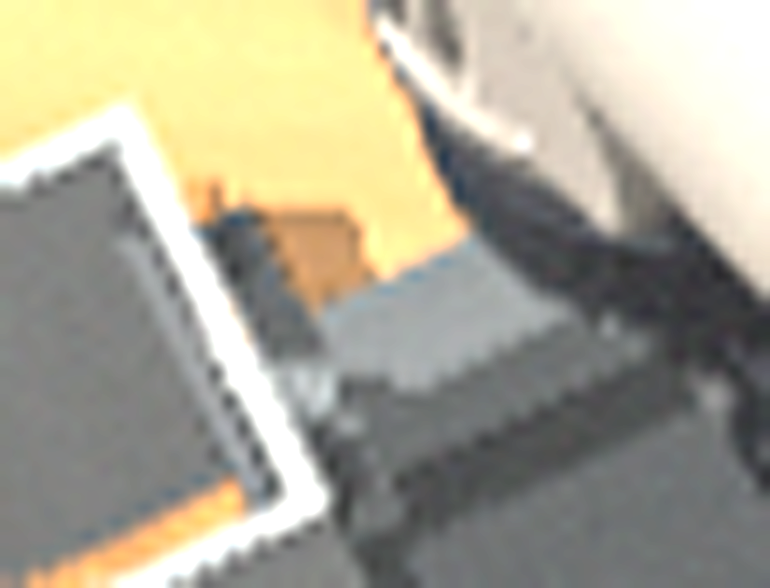

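The noses aren't clear here, so I test by feel. I'll relieve the push and pull up slightly; a latched bracket must resist after about 1.5 mm.

```bash
python3 -m creep '{"rows":[[0,0,-0.04,0,0,0,4],[0,0,-0.08,0,0,0,4],[0,0,-0.12,0,0,0,4],[0,0,-0.12,0,0,0,4]]}' 100;python3 -m creep '{"rows":[[0,0,-0.04,0,0,0,4],[0,0,-0.08,0,0,0,4],[0,0,-0.08,0,0,0,4]]}' 100; python3 - <<'E'
from h import *
f=optics.grab_frame("top")["color"]; a=cv2.imread("pics/d.png"); a=cv2.resize(a,(150,125),interpolation=cv2.INTER_AREA)
for v in range(148,176): print(v,a[v-120,190-110:212-110].mean(1).astype(int),f[v,190:212].mean(1).astype(int))
E
```

```text
clock: 16.7
tcp_pos: [0.5892, 0.1229, 0.1004]
orientation: [1.609, 2.698, 0.001]
contact_force: [1.0, -3.6, 3.4]
grip_width: 0.0084
gripper_force: 98.9
clock: 17.08
tcp_pos: [0.5884, 0.1226, 0.1016]
orientation: [-1.608, -2.698, 0.002]
contact_force: [1.9, -3.1, -5.5]
grip_width: 0.008
gripper_force: 97.8
148 [159 165 141 112 103  86 125 128 127 127 128 128 127 127 126 126 126 127
 128 126  86  88] [161 167 142 109 105  81 131 129 127 129 129 128 129 127 129 126 126 127
 126 129 130 105]
149 [136 167 148 118 103  91 115 113 112 111 112 112 112 111 111 126 127 127
 126 125  99  80] [140 168 148 117 106  86 115 113 115 113 115 115 113 115 113 127 126 126
 126 125 127 132]
150 [ 98 160 165 125  91  90  78  72  78  79  79  79  78  76  79 110 127 127
 121 114  99  83] [ 99 164 169 126  88  99  64  52  80  77  77  77  74  75  77 115 130 126
 124 127 127 128]
151 [ 68 135 167 130  68  44  44  62  80  81  78  79  78  79  76  83 118 120
 104  86  87  86] [ 63 137 169 128  65  42  44  46  78  83  82  82  80  81  79  76 133 129
 130 130 129 132]
152 [ 76  98 160 162  99  41  39  57  77  84  83 
[... 3714 characters left out ...]
1 140 102  68  68  94  70  64  63
  74  74  74  75] [ 84  96 116 115 114 128 140 142 157 157 144 100  61  65  59  59  61  51
  41  39  40  42]
173 [105 109 112 124 138 153 151 147 106 100  69  65  64  66  69  67  64  61
  70  74  74  74] [109 111 109 124 138 155 153 157 100 103  60  64  68  69  64  51  49  37
  40  43  46  51]
174 [105 120 136 149 151 150 106  99  67  66  64  66  67  66  68  69  66  65
  65  74  73  74] [103 120 136 152 152 158  99 101  63  66  67  67  66  69  71  41  37  38
  37  56  60  58]
175 [133 151 152 148 103  99  66  65  65  67  66  69  67  68  68  68  67  65
  63  69  72  74] [134 152 155 156  97 104  62  65  66  69  67  68  67  70  67  57  39  40
  38  56  57  60]
```

The dark nose pixels are still in place and not covered by the wings, so the wings look to be underneath. I confirm with a little more upward pull.

```bash
python3 -m creep '{"rows":[[0,0,-0.03,0,0,0,4],[0,0,-0.06,0,0,0,4],[0,0,-0.06,0,0,0,4]]}' 100
```

```text
clock: 17.5
tcp_pos: [0.5885, 0.1224, 0.1031]
orientation: [-1.608, -2.698, 0.002]
contact_force: [2.2, -2.3, -13.0]
grip_width: 0.0081
gripper_force: 97.3
```

```bash
python3 -m creep '{"rows":[[0,0,-0.03,0,0,0,4],[0,0,-0.06,0,0,0,4],[0,0,-0.06,0,0,0,4]]}' 100
```

```text
clock: 17.88
tcp_pos: [0.5885, 0.1217, 0.1038]
orientation: [-1.609, -2.698, 0.003]
contact_force: [5.6, -2.1, -21.4]
grip_width: 0.0084
gripper_force: 97.2
```

It resists at 17 N after about 2 mm, so it is latched. I press lightly home and check.

```bash
python3 -m creep '{"rows":[[0,0,0.06,0,0,0,4],[0,0,0.12,0,0,0,4],[0,0,0.18,0,0,0,4],[0,0,0.24,0,0,0,4],[0,0,0.27,0,0,0,4],[0,0,0.27,0,0,0,4]]}' 100
```

```text
clock: 18.62
tcp_pos: [0.5901, 0.1233, 0.1003]
orientation: [1.608, 2.697, 0.003]
contact_force: [0.4, -4.5, 5.7]
grip_width: 0.0084
gripper_force: 101.7
```

Home: it is pressed with about 10 N at z 0.1003. I release and lift clear.

```bash
python3 -m creep '{"rows":[[0,0,-0.05,0,0,0,4],[0,0,-0.08,0,0,0,9],[0,0,-0.08,0,0,0,15],[0,0,-0.08,0,0,0,22],[0,0,-0.08,0,0,0,30],[0,0,-0.08,0,0,0,36],[0,0,-0.08,0,0,0,36],[0,0,-0.08,0,0,0,36]]}' 20; python3 -m creep '{"rows":[[0,0,-0.3,0,0,0,36],[0,0,-0.8,0,0,0,36],[0,0,-1.5,0,0,0,36],[0,0,-2.3,0,0,0,36],[-0.3,0,-3.2,0,0,0,36],[-1,0,-4.1,0,0,0,36],[-2.2,0,-4.8,0,0,0,36],[-3.8,0,-5,0,0,0,36],[-5,0,-5,0,0,0,36],[-5,0,-5,0,0,0,36]]}'; python3 -m creep '{"rows":[[-1.5,0,0,0,0,0,36],[-3,0,0,0,0,0,36],[-4,0,0,0,0,0,36],[-4,0,0,0,0,0,36]]}'; python3 - <<'E'
from h import *
f=optics.grab_frame("top")["color"];g=optics.grab_frame("side")["color"]
rs=lambda i,s:cv2.resize(i,s,interpolation=cv2.INTER_CUBIC)
im=np.hstack([cv2.convertScaleAbs(rs(f[130:210,170:250],(400,400)),alpha=1.6),rs(g[150:300,150:300],(400,400))])
cv2.imwrite("pics/z.png",im)
E
```

```text
clock: 19.62
tcp_pos: [0.5889, 0.1228, 0.1006]
orientation: [-1.609, -2.698, -0.0]
contact_force: [0.3, -0.3, -0.6]
grip_width: 0.0359
gripper_force: 0.0
clock: 20.88
tcp_pos: [0.6495, 0.0093, 0.2266]
orientation: [1.615, 2.693, -0.001]
contact_force: [0.3, -0.1, -0.2]
grip_width: 0.036
gripper_force: 0.0
clock: 21.38
tcp_pos: [0.6963, -0.0767, 0.2257]
orientation: [1.612, 2.696, -0.0]
contact_force: [-0.9, 0.6, -0.5]
grip_width: 0.036
gripper_force: 0.0
```

View pics/z.png

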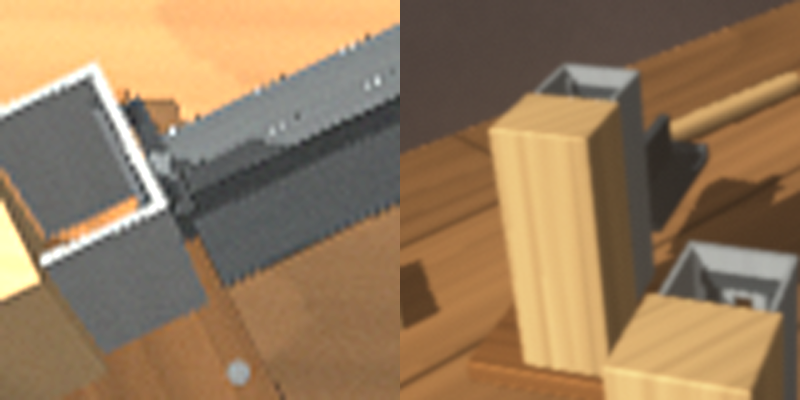

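The bracket hangs level and flush on the face, with its wings at about (130,105)–(190,235), and the robot is clear. I hand in.

```bash
python3 -c "
from bench import r
print(r.hand_in())"
```

```text
the job is handed in; nothing more can be done
None
```

The bracket hangs on the right-hand post with both hooks in and pressed to a hard stop (about 21 N at most). The latch appears to have snapped over the wings: I felt no clear snap, but an upward pull of about 17 N was held. It is released, the robot is clear, and the job is handed in.

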